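# Tip the sieved stones into the sample bin and latch it

### The job

Take the tray by its handle and tip its five stones into the grey sample bin (do not pick the stones out with the gripper), and stand the empty tray upright back on the blue mat. With all the stones in the bin, shut the lid fully, then swing the latch over it fully to its stop. Do not push the other glassware and tools about.

Things in the scene. Friction and masses are not known exactly. Their poses are not given: they have to be found in the camera images.
- tray: Open aluminium scoop tray with five loose stones. Floor 90 x 90, 3 thick; side and rear walls 40 high, 3 thick; at +x, instead of a wall, a spout: the floor runs on 42 mm, rising at 20 degrees. Blue handle behind the rear wall: 66 long (x), 18 wide (y), 24 high, its underside 33 above the tray's. Empty 0.16 kg. Origin: centre of the floor's underside; x towards the spout, z up
- tray_grip (a point): middle of the blue handle: 85 mm behind (-x) and 45 mm above the tray's origin
- tray_lip (a point): middle of the pouring edge of the spout: 84.5 mm ahead (+x) and 18 mm above the tray's origin
- mat: blue bench mat under the tray, fixed, 260 (x) x 200 (y) x 3 thick; origin at the centre of its underside
- bin: grey sample bin fixed to the bench, outside 160 (x) x 190 (y) x 110 high, walls and floor 4 thick, open on top when its lid is up; origin at the centre of its underside, +x towards the lid's hinge, +y towards the latch's pivot. Its rim is 110 above the bench
- lid (a joint): angle of the green lid: 0 = shut flat on the rim, 1.57 = upright on the bin's far (+x) rim. The hinge is stiff: the lid stays where it is left. Lid 160 x 190 x 6 thick, with an orange tab 50 wide reaching 20 mm beyond its free edge and a small orange stop lug (13 high) on its outer face near the latch
- lid_hinge (a point): middle of the lid's hinge axis (the axis runs along the bin's y): 80 mm along +x from the bin's centre, 110.5 above the bench
- lid_edge (a point): outer end of the orange tab on the lid's free edge, 180 mm from the hinge
- latch (a joint): angle of the steel latch, a flat bar 14 wide x 5 thick that swings level about an upright pivot on the bin's +y side: 0 = the bar lies over the lid along the bin's -y, at the stop lug; it grows as the bar swings out by way of the bin's -x (1.57 = bar along the bin's -x, 3.14 = along +y). It stays where it is left
- latch_pivot (a point): pivot of the latch: 30 mm along -x and 109 mm along +y from the bin's centre, 126 above the bench
- latch_knob (a point): top of the latch's red knob, an upright cylinder 16 dia, 33 high above the bar, 60 mm from the pivot; its top is 160 above the bench
- stone1: brown-grey stone, a rounded chunk about 26 dia x 23 high, 25 g, loose in the tray; origin at the centre of its underside
- stone2: brown-grey stone, a rounded chunk about 26 dia x 23 high, 25 g, loose in the tray; origin at the centre of its underside
- stone3: brown-grey stone, a rounded chunk about 26 dia x 23 high, 25 g, loose in the tray; origin at the centre of its underside
- stone4: brown-grey stone, a rounded chunk about 26 dia x 23 high, 25 g, loose in the tray; origin at the centre of its underside
- stone5: brown-grey stone, a rounded chunk about 26 dia x 23 high, 25 g, loose in the tray; origin at the centre of its underside
- bottle: bystander: clear bottle, 60 dia x 130 high, blue cap; origin at the centre of its underside, z up
- flask: bystander: conical glass flask with blue cap, 72 dia x 130 high; origin at the centre of its underside, z up
- soil_jar: bystander: large glass jar of dark soil, 130 dia x 185 high, blue cap; origin at the centre of its underside, z up
- beaker: bystander: open glass beaker, 70 dia x 90 high; origin at the centre of its underside, z up
- brush: bystander: hand brush lying on the bench, along its x; origin at its underside
- spatula: bystander: spatula lying on the bench, along its x; origin at its underside
- pipette: bystander: white pipette controller lying on the bench, 220 long along its x, 40 high at most; origin at its underside

How it is judged:
On the way, in this order (a step that is already met when the one before it is completed fails the run):
1. all five stones lie in the bin (x of stone1 in the frame of bin between -0.078 and 0.078 m and y of stone1 in the frame of bin between -0.093 and 0.093 m and z of stone1 in the frame of bin between -0.01 and 0.105 m and x of stone2 in the frame of bin between -0.078 and 0.078 m and y of stone2 in the frame of bin between -0.093 and 0.093 m and z of stone2 in the frame of bin between -0.01 and 0.105 m and x of stone3 in the frame of bin between -0.078 and 0.078 m and y of stone3 in the frame of bin between -0.093 and 0.093 m and z of stone3 in the frame of bin between -0.01 and 0.105 m and x of stone4 in the frame of bin between -0.078 and 0.078 m and y of stone4 in the frame of bin between -0.093 and 0.093 m and z of stone4 in the frame of bin between -0.01 and 0.105 m and x of stone5 in the frame of bin between -0.078 and 0.078 m and y of stone5 in the frame of bin between -0.093 and 0.093 m and z of stone5 in the frame of bin between -0.01 and 0.105 m), for 0.2 s.
2. the lid is shut (value of joint lid below 0.06 rad), for 0.2 s.
3. the latch is swung over the shut lid (value of joint latch below 0.15 rad and value of joint lid below 0.06 rad), for 0.2 s.
At the end, for the whole second after the job is handed in: All five stones are inside the bin, the lid is shut (joint under 0.06 rad), the latch lies over it (joint under 0.15 rad), and the tray stands upright (within 0.1 rad) and at rest on the blue mat, its centre over the mat (all of step 1 and all of step 3 and angle between tray's own z axis and vertical below 0.1 rad and linear speed of tray below 0.02 m/s and x of tray in the frame of mat between -0.13 and 0.13 m and y of tray in the frame of mat between -0.1 and 0.1 m and z of tray in the frame of mat below 0.012 m); the robot touches nothing.
It fails at once if a bystander is pushed more than 40 mm or toppled (distance of any of bottle, flask, soil_jar, beaker, brush, spatula, pipette from where it was at the start of the episode above 0.04 m or angle between any of bottle, flask, soil_jar, beaker's own z axis and vertical above 0.5 rad).
It fails at once if the gripper's fingers take hold of a stone (contact force between the fingers and stone1 above 3 N or contact force between the fingers and stone2 above 3 N or contact force between the fingers and stone3 above 3 N or contact force between the fingers and stone4 above 3 N or contact force between the fingers and stone5 above 3 N).
It also fails if it takes over 72 s, if anything falls off the work surface, if the arm or the gripper's body presses on something with over 40 N, if the wrist force passes 120 N, or if a joint passes its speed limit or range.

### The arm

A 6-joint arm with a two-finger parallel gripper is mounted at the origin on the work surface. World frame = base frame: x ahead of the robot, y to its left, z up, the work surface at z = 0. Lengths are in m, angles in rad, forces in N, time in s.
With the tool pointing down it reaches from about 0.25 to 0.775 m from the base axis. Payload 4 kg.
Tool frame: the origin (TCP) lies between the finger pads; the fingertips stand 11 mm ahead of it and the grasp point (between the pads) lies 8 mm behind it (robot.tip_extent is the z of the fingertips in the tool frame, in m); z points along the fingers, y is the line along which they close (so a half turn about z gives the same grasp; the last joint's range is limited). The gripper opens to 94 mm and grips with 3 to 60 N. Pads are 16 mm wide; open, the fingers measure 119 mm over their backs; the gripper's body (75 mm by 177 mm) begins 78 mm behind the grasp point.
Start: joints at [1.22, 0.087, 1.371, -0, 1.684, -0.103], TCP at [0.135, 0.533, 0.217] pointing down, gripper open.
Joint ranges: [-3.1, 3.1], [-0.76, 2.03], [0.27, 2.55], [-1.08, 4.22], [0.17, 2.65], [-2.57, 2.57]. Speed limits (rad/s): [2.79, 2.79, 3.14, 3.14, 3.14, 3.14].

### API

Orientations are given as [roll, pitch, yaw] about the fixed x, y, z axes, in that order (R = Rz(yaw) Ry(pitch) Rx(roll)).
In Python, from bench import robot, imaging gives the robot as it stands.
- The arm moves only by the shell command python3 -m pendant 'ROWS'. ROWS is JSON, a list of rows, each a list of 7 numbers: the shift along the world's x, y, z in cm, then the turn, a rotation vector about the world's x, y, z in degrees, then the opening, from 0 (shut) to 1 (fully open). In form: [[dx, dy, dz, ax, ay, az, jaw], ...]. A call has 1 to 8 rows; each row shifts and turns the commanded pose from where the row before left it; what a row does not reach is not made up. A row lasts 1/10 s, in which the tool goes at most 50 mm and 8.59 degrees, less where a joint would pass 70% of its speed; a pose out of reach is approached as far as the arm can. A call is refused whole if a number of a shift passes 5 or a number of a turn 8.59, either way. A call with a gripper value outside its range is refused whole. The fingers move at their own pace and stop on an object; the grip force is fixed at half the most. Time passes only in rows, so rows that do not move let the fingers close. It gives the time, the measured TCP pose, the force, the opening and the grip force at its end, in the units of the state.
- robot.get_obs(): the state, without advancing time (a new reading comes with each control period).
- imaging.snapshot(name): name is "side" or "top"; returns the picture (420x560x3 uint8, red, green, blue); there is no depth.
- imaging.camera_params(name): a dict with "camera_matrix" (3x3 intrinsics, pixels), "R" (3x3) and "t" (3): a world point X has camera coordinates R X + t. Camera axes: x right, y down, z forward; pixel columns grow to the right and rows downward; lengths in m; the calibration is good to about 2 mm. A picture is of the moment at which its call begins. camera_params takes no time and is no camera call.
- robot.close_job(): hands the job in; it is judged then, once.
The state is a dict: "time": time; "joint_positions": joint angles; "qvel": joint speeds; "joint_torque": joint torques, N m; "tool_pos": TCP position; "ee_rot": TCP orientation; "wrist_force": force on the tool from outside, world axes, zero at the start; "wrist_torque": the same for the moment, N m; "width": finger opening in m; "finger_force": force on a finger pad.
Only numpy, scipy, OpenCV 4.12 (cv2) and the standard library are available. Lean on these libraries where they do the work, as an engineer would, in place of code of your own. Each camera call takes 0.05 s, during which the arm holds its last target. There are 200 camera calls.

## Working session

There is one attempt and no reset: what is moved stays moved. The work goes in short steps, Python scripts to look and compute and a shell command to move; the robot and the scene stay as the last step left them, time stands still between calls to the robot, and variables do not carry over. Pictures are saved under pics/ and viewed, at most 10 in all, crops included, and the job is handed in when it is done.

```bash
mkdir -p pics
python3 - <<'E'
from bench import robot, imaging
import cv2
for n in("top","side"):
    cv2.imwrite(f"pics/{n}0.png",cv2.resize(imaging.snapshot(n),(800,600),interpolation=cv2.INTER_CUBIC)[:,:,::-1])
    p=imaging.camera_params(n);print(n,p)
print(robot.get_obs(),robot.tip_extent)
E
```

```text
top {'camera_matrix': array([[435.95972815,   0.        , 289.93952461],
       [  0.        , 435.95972815, 209.32574424],
       [  0.        ,   0.        ,   1.        ]]), 'R': array([[ 0.01789509, -0.99983459,  0.00324792],
       [-0.99787767, -0.01806329, -0.06256095],
       [ 0.06260927, -0.0021215 , -0.99803586]]), 't': array([0.04316662, 0.5594154 , 1.41686291])}
side {'camera_matrix': array([[410.76675768,   0.        , 281.14107261],
       [  0.        , 410.76675768, 215.22983231],
       [  0.        ,   0.        ,   1.        ]]), 'R': array([[ 0.66671258,  0.74529728, -0.00512855],
       [ 0.51108735, -0.46218467, -0.72468962],
       [-0.54247954,  0.48053855, -0.68905635]]), 't': array([-0.4055685 , -0.16354552,  1.58017338])}
{'time': 0.1, 'joint_positions': array([ 1.21990632e+00,  8.79101142e-02,  1.37206367e+00, -1.71633767e-05,
        1.68358294e+00, -1.03104519e-01]), 'qvel': array([-6.13437970e-04,  1.10048904e-05, -4.66403678e-03,  9.35962246e-04,
       -1.61102976e-03,  1.96248405e-03]), 'joint_torque': array([ 2.87215342e-03, -3.41256666e+01, -3.03300226e+01,  7.19957566e-02,
        3.04265111e-02, -8.12862140e-05]), 'tool_pos': array([0.13474758, 0.53277065, 0.21542534]), 'ee_rot': array([-3.13963725e+00, -1.85179183e-04,  2.89380507e+00]), 'wrist_force': array([-0.45873316, -0.06130127, -0.1816383 ]), 'wrist_torque': array([-0.02235171,  0.02570722,  0.03044872]), 'finger_force': 0.0, 'width': 0.09419233589981978} 0.011
```

View pics/top0.png

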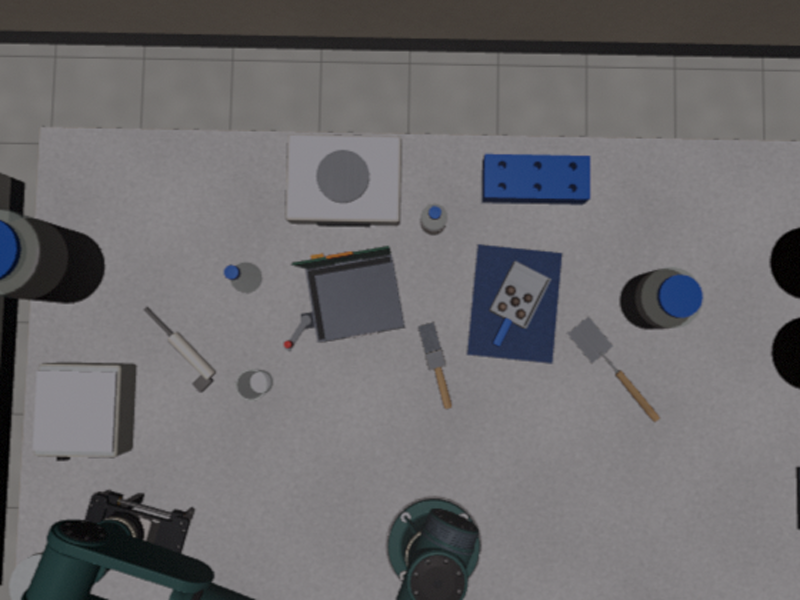

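View pics/side0.png

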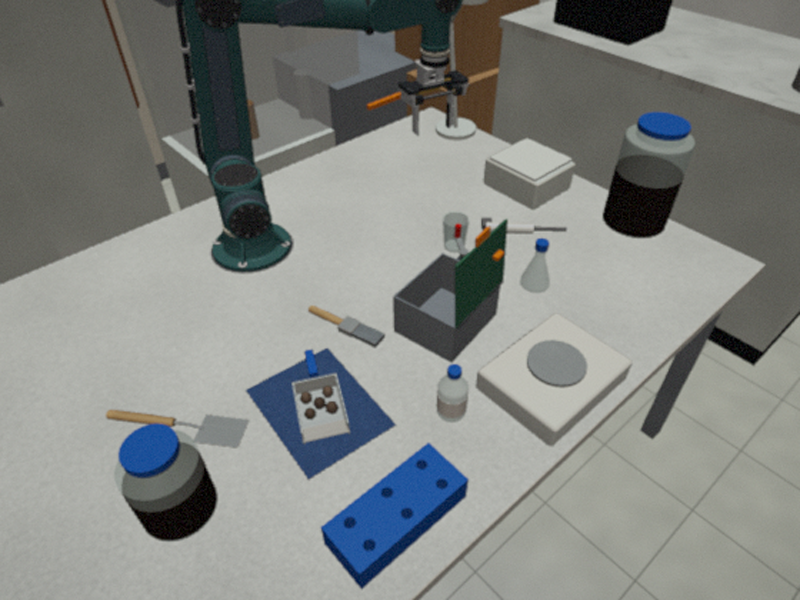

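The top view shows the mat and tray (tray about (520,295), handle (505,330)), the bin about (357,295) with its lid standing upright on the far side, and the latch knob at (289,344). I need enlarged crops to read exact points.

Run:
```python
from bench import imaging
import cv2
a=imaging.snapshot("top")[160:260,190:400,::-1]
cv2.imwrite("pics/t1.png",cv2.resize(a,None,fx=3.8,fy=3.8,interpolation=cv2.INTER_CUBIC))
a=imaging.snapshot("side")[150:345,165:365,::-1]
cv2.imwrite("pics/s1.png",cv2.resize(a,None,fx=3,fy=3,interpolation=cv2.INTER_CUBIC))
```

```text
(no output)
```

View pics/t1.png

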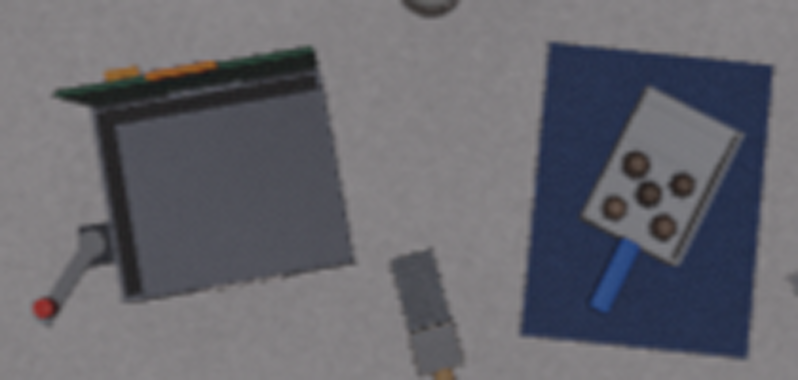

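View pics/s1.png

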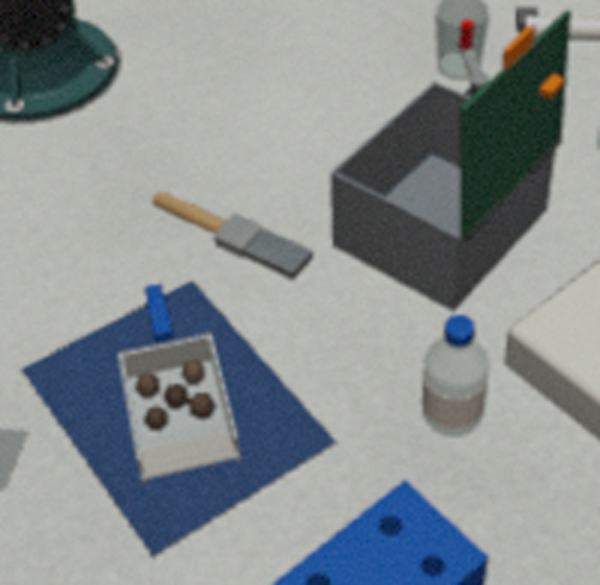

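In the top crop, the bin's rim corners are at (124,300), (354,264), (320,90) and (98,112). The latch pivot is about (95,243) and the knob (44,308). The tray lip corners are (650,87) and (743,133), and the handle runs (630,240) to (600,308). The side crop shows the lip at (140,480) and (240,458), with the handle end at (155,286).

```bash
cat > h.py <<'E'
import numpy as np
from bench import imaging, robot
from scipy.optimize import least_squares
C={n:imaging.camera_params(n) for n in("top","side")}
def proj(n,X):
    p=C[n];c=np.atleast_2d(X)@p["R"].T+p["t"];u=c@p["camera_matrix"].T;return u[:,:2]/u[:,2:]
def back(n,uv,z):
    p=C[n];d=p["R"].T@np.linalg.solve(p["camera_matrix"],[*uv,1]);o=-p["R"].T@p["t"];return o+d*(z-o[2])/d[2]
T=lambda x,y:(190+(x+.5)/3.8-.5,160+(y+.5)/3.8-.5)
S=lambda x,y:(165+(x+.5)/3-.5,150+(y+.5)/3-.5)
def fit(obs,x0):
    # obs: (cam, uv, local xyz); pose x,y,yaw
    def f(q):
        c,s=np.cos(q[2]),np.sin(q[2]);r=[]
        for n,uv,l in obs: r+=list(proj(n,[q[0]+c*l[0]-s*l[1],q[1]+s*l[0]+c*l[1],l[2]])[0]-uv)
        return r
    o=least_squares(f,x0);return o.x,np.round(o.fun,1)
E
python3 - <<'E'
from h import *
b=[("top",T(124,300),(-.08,.095,.11)),("top",T(354,264),(-.08,-.095,.11)),("top",T(320,90),(.08,-.095,.11)),("top",T(98,112),(.08,.095,.11)),
("side",S(332,175),(-.08,-.095,.11)),("side",S(435,86),(-.08,.095,.11)),("side",S(462,240),(.08,-.095,.11)),("side",S(455,308),(.08,-.095,0))]
print(fit(b,[.55,.15,0]))
q=fit(b,[.55,.15,0])[0]
z=.003
t=[("top",T(650,87),(.0845,.048,z+.018)),("top",T(743,133),(.0845,-.048,z+.018)),("top",T(600,308),(-.118,0,z+.057)),("top",T(630,238),(-.052,0,z+.057)),
("side",S(140,480),(.0845,.048,z+.018)),("side",S(240,458),(.0845,-.048,z+.018)),("side",S(153,288),(-.118,0,z+.057))]
print(fit(t,[.5,-.2,0]))
m=[("top",T(549,42),(.13,.1,z)),("top",T(772,66),(.13,-.1,z)),("top",T(746,357),(-.13,-.1,z)),("top",T(521,335),(-.13,.1,z))]
print(fit(m,[.5,-.2,0]))
print("knob",back("top",T(44,306),.16),"piv",back("top",T(95,243),.13))
c,s=np.cos(q[2]),np.sin(q[2]);print("piv model",q[0]-.03*c-.109*s,q[1]-.03*s+.109*c)
P=lambda x,y:(x*.7,y*.7)
for n,uv,zz in[("bottle",(434,213),.13),("flask",(232,272),.13),("beaker",(261,381),.09),("brushhandle",(447,405),.02),("brushtip",(427,323),.01),("spat",(590,340),.003)]:print(n,back("top",P(*uv),zz).round(3))
E
```

```text
(array([0.55260284, 0.18295136, 0.18767189]), array([-0.8,  1. , -0.1, -0.1,  0.1, -5.3, -2.2, -0.8, -1.5, -1.3, -0.9,
       -2. , -1.9, -0.7, -1.5,  1.4]))
(array([ 0.56043776, -0.18003957, -0.46420903]), array([ -1. ,  -2. ,   0.5,  -0.6,  -1.4,   1.4,   0.2,   1.4,  34.1,
        -7.5, -34.2,   7.8,  -0.4,  -2.3]))
(array([ 0.55463383, -0.17948095, -0.08425882]), array([-0.4, -0.3,  0.5, -0.5,  0.5,  0.6, -0.6,  0.2]))
knob [0.45383506 0.31337511 0.16      ] piv [0.50419511 0.28034564 0.13      ]
piv model 0.5027932320158423 0.2844402944385197
bottle [0.737 0.014 0.13 ]
flask [0.602 0.442 0.13 ]
beaker [0.37  0.382 0.09 ]
brushhandle [ 0.318 -0.026  0.02 ]
brushtip [0.504 0.023 0.01 ]
spat [ 0.472 -0.356  0.003]
```

```bash
cat >> h.py <<'E'
from scipy.spatial.transform import Rotation as Ro
def toolR(yaw,tilt):
    # tool y = frame's y (azimuth yaw+90); tilt = deg fingers point forward along yaw
    t=np.radians(tilt);z=np.array([np.cos(yaw)*np.sin(t),np.sin(yaw)*np.sin(t),-np.cos(t)]);y=np.array([-np.sin(yaw),np.cos(yaw),0])
    return np.c_[np.cross(y,z),y,z]
def delta(p,R):
    o=robot.get_obs();w=Ro.from_matrix(R@Ro.from_euler("xyz",o["ee_rot"]).as_matrix().T).as_rotvec(degrees=True)
    return ((p-o["tool_pos"])*100).round(2),w.round(1),np.linalg.norm(w).round(1)
E
python3 - <<'E'
from h import *
b=[("top",T(124,300),(-.08,.095,.11)),("top",T(354,264),(-.08,-.095,.11)),("top",T(98,112),(.08,.095,.11)),
("side",S(332,175),(-.08,-.095,.11)),("side",S(435,86),(-.08,.095,.11)),("side",S(455,308),(.08,-.095,0))]
print(fit(b,[.55,.15,0]))
z=.003
t=[("top",T(650,87),(.0845,.048,z+.018)),("top",T(743,133),(.0845,-.048,z+.018)),("top",T(600,308),(-.118,0,z+.057)),("top",T(630,238),(-.052,0,z+.057)),
("side",S(240,458),(.0845,.048,z+.018)),("side",S(140,480),(.0845,-.048,z+.018)),("side",S(153,288),(-.118,0,z+.057))]
q,r=fit(t,[.5,-.2,0]);print(q,r)
for tilt in(0,45):
  R=toolR(q[2],tilt);g=np.array([q[0]-.085*np.cos(q[2]),q[1]-.085*np.sin(q[2]),.048])+.008*R[:,2]
  print(g,delta(g-.09*R[:,2],R),.09*R[:,2])
E
```

```text
(array([0.55483583, 0.18214212, 0.1936659 ]), array([-0.3,  0.4,  0.3, -1. , -2. , -1.3, -1.2, -0.7, -0.9, -1.6, -0.9,
        1.9]))
[ 0.56131254 -0.18102941 -0.4670255 ] [-0.6 -2.2  0.8 -0.8 -1.1  1.   0.5  1.1  0.6  0.3 -1.   0.9 -0.4 -2. ]
[ 0.48541506 -0.14275966  0.04      ] (array([ 35.06, -67.57,  -8.58]), array([  0.1,  -0. , -12.6]), np.float64(12.6)) [ 0.   -0.   -0.09]
[ 0.49046613 -0.14530656  0.04234315] (array([ 29.88, -64.96, -10.98]), array([-15.7, -42.3, -11.9]), np.float64(46.6)) [ 0.05682454 -0.02865261 -0.06363961]
```

```bash
python3 -m pendant '[[1.9,-4.0,0.4,0,0,0,0.6],[1.9,-4.0,0.4,0,0,0,0.6],[1.9,-4.0,0.4,0,0,0,0.6],[1.9,-4.0,0,0,0,0,0.6],[1.9,-4.0,0,0,0,0,0.6],[1.9,-4.0,0,0,0,0,0.6],[1.9,-4.0,0,0,0,0,0.6],[1.9,-4.0,0,0,0,0,0.6]]' && python3 -m pendant '[[1.9,-4.0,0,-2,-5.3,-1.5,0.6],[1.9,-4.0,0,-2,-5.3,-1.5,0.6],[1.9,-4.0,0,-2,-5.3,-1.5,0.6],[1.9,-4.0,0,-2,-5.3,-1.5,0.6],[1.9,-4.0,0,-2,-5.3,-1.5,0.6],[1.9,-4.0,0,-2,-5.3,-1.5,0.6],[1.9,-4.0,0,-2,-5.3,-1.5,0.6],[0,0,0,-2,-5.3,-1.5,0.6]]'
python3 - <<'E'
from h import *
R=toolR(-.467,45);print(delta(np.array([0.4905,-0.1453,0.0423])-.09*R[:,2],R))
E
```

```text
time: 1.0
tool_pos: [0.2871, 0.2116, 0.2285]
ee_rot: [3.141, 0.001, 2.895]
wrist_force: [1.0, -0.3, -0.1]
width: 0.0563
finger_force: 0.0
time: 1.8
tool_pos: [0.4194, -0.0748, 0.2289]
ee_rot: [-3.138, 0.794, 2.657]
wrist_force: [-0.2, 0.5, -0.3]
width: 0.0564
finger_force: 0.0
(array([  1.43,  -4.18, -12.29]), array([0.4, 0.4, 1.2]), np.float64(1.3))
```

```bash
python3 -m pendant '[[0.5,-1.4,-3,0.1,0.1,0.4,0.6],[0.5,-1.4,-3,0.1,0.1,0.4,0.6],[0.4,-1.4,-3,0.1,0.1,0.4,0.6],[0,0,-3.3,0,0,0,0.6],[1.1,-0.6,-1.3,0,0,0,0.6],[1.1,-0.6,-1.3,0,0,0,0.6],[0.8,-0.4,-0.8,0,0,0,0.6],[0,0,0,0,0,0,0.6]]'
python3 - <<'E'
from h import *
import cv2
R=toolR(-.467,45);print(delta(np.array([0.4905,-0.1453,0.0423]),R))
a=imaging.snapshot("top")[160:260,310:410,::-1];b=imaging.snapshot("side")[220:320,190:290,::-1]
cv2.imwrite("pics/g1.png",cv2.resize(np.hstack([a,b]),None,fx=4,fy=4,interpolation=cv2.INTER_CUBIC))
E
```

```text
time: 2.6
tool_pos: [0.4631, -0.1249, 0.0694]
ee_rot: [3.141, 0.778, 2.692]
wrist_force: [-0.3, -1.0, -0.2]
width: 0.0564
finger_force: 0.0
(array([ 2.74, -2.04, -2.71]), array([-0.2, -0.4, -1. ]), np.float64(1.1))
```

View pics/g1.png

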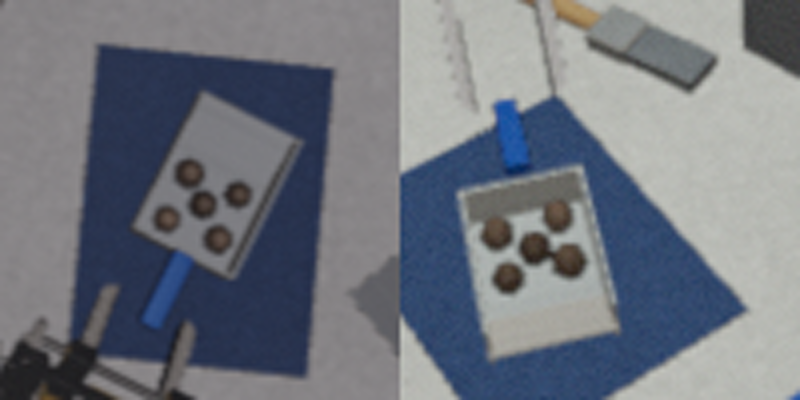

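The fingers straddle the handle: tips at (110,290) and (188,325), handle end at (153,325). The remaining 6 mm of lateral offset matches the computed correction.

```bash
python3 -m pendant '[[-0.2,-0.6,0,0,-0.2,-0.5,0.6],[0,0,0,0,-0.2,-0.5,0.6],[1.0,-0.5,-0.9,0,0,0,0.6],[1.0,-0.5,-0.9,0,0,0,0.6],[0.9,-0.4,-0.9,0,0,0,0.6],[0,0,0,0,0,0,0.6]]'
python3 - <<'E'
from h import *
R=toolR(-.467,45);print(delta(np.array([0.4905,-0.1453,0.0423]),R))
E
```

```text
time: 3.3
tool_pos: [0.4908, -0.1451, 0.0442]
ee_rot: [3.137, 0.788, 2.672]
wrist_force: [-0.3, -0.7, -1.0]
width: 0.0563
finger_force: 0.0
(array([-0.03, -0.02, -0.19]), array([-0.1,  0.2, -0. ]), np.float64(0.2))
```

```bash
python3 -m pendant '[[0,0,-0.2,0,0,0,0.6],[0,0,0,0,0,0,0],[0,0,0,0,0,0,0],[0,0,0,0,0,0,0],[0,0,0,0,0,0,0],[0,0,0,0,0,0,0]]' && python3 -m pendant '[[0,0,0.5,0,0,0,0],[0,0,1,0,0,0,0],[0,0,1.5,0,0,0,0],[0,0,2,0,0,0,0],[0,0,2,0,0,0,0],[0,0,0,0,0,0,0]]'
python3 - <<'E'
from h import *
import cv2
a=imaging.snapshot("top")[140:260,310:410,::-1];b=imaging.snapshot("side")[190:310,190:290,::-1]
cv2.imwrite("pics/g2.png",cv2.resize(np.hstack([a,b]),None,fx=4,fy=4,interpolation=cv2.INTER_CUBIC))
E
```

```text
time: 3.9
tool_pos: [0.4909, -0.1448, 0.0427]
ee_rot: [3.136, 0.789, 2.672]
wrist_force: [-1.3, -0.5, -0.4]
width: 0.0197
finger_force: 0.6
time: 4.5
tool_pos: [0.4924, -0.1452, 0.1161]
ee_rot: [3.135, 0.794, 2.671]
wrist_force: [1.2, 0.6, -1.6]
width: 0.0177
finger_force: 30.0
```

View pics/g2.png

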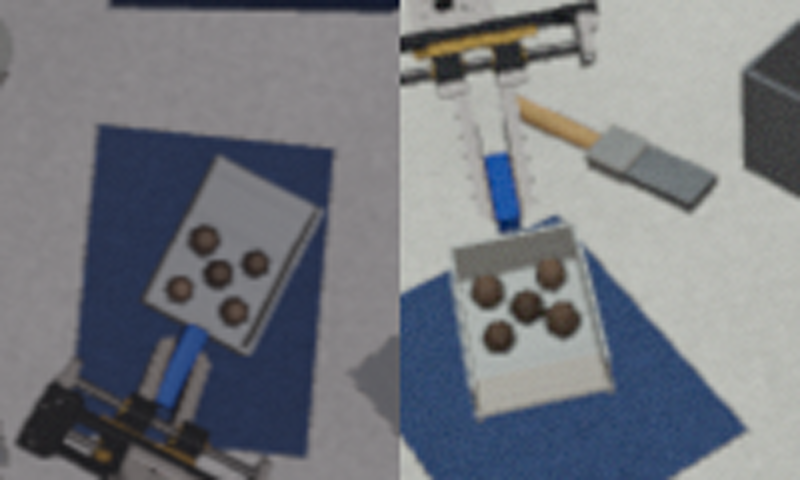

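The tray is held level, 18 mm wide in the jaws, with all five stones in it (lip corners at (220,155) and (322,210) in the top half, (615,388) and (480,418) in the side half).

```bash
cat >> h.py <<'E'
def tri(a,b):
    o=least_squares(lambda X:np.r_[proj("top",X)[0]-a,proj("side",X)[0]-b],[.55,0,.1]);return o.x.round(4),np.abs(o.fun).max().round(1)
BIN=np.array([.5548,.1821]);BY=.1937
def binpt(x,y,z):c,s=np.cos(BY),np.sin(BY);return np.array([BIN[0]+c*x-s*y,BIN[1]+s*x+c*y,z])
def pour(th,lx=-.025,lz=.150,ly=0,a=45):
    t=np.radians(th);gx=lx-(.1695*np.cos(t)-.027*np.sin(t));gz=lz+.1695*np.sin(t)+.027*np.cos(t)
    R=toolR(BY,a-th);return binpt(gx,ly,gz)+.008*R[:,2],R
E
python3 - <<'E'
from h import *
f=lambda x,y:(310+(x+.5)/4-.5,140+(y+.5)/4-.5)
g=lambda x,y:(190+(x+.5)/4-.5,190+(y+.5)/4-.5)
print(tri(f(220,155),g(215,388)),tri(f(322,210),g(80,418)))
p,R=pour(0);print(p,delta(p,R))
pp=p
for th in range(8,81,8):
    q,_=pour(th);print(th,q.round(3),((q-pp)*100).round(2));pp=q
print("axis*8",8*np.array([-np.sin(BY),np.cos(BY)]))
E
```

```text
(array([ 0.6565, -0.1771,  0.0924]), np.float64(0.6)) (array([ 0.6155, -0.2565,  0.091 ]), np.float64(0.9))
[0.36948846 0.14574939 0.17134315] (array([-12.07,  29.03,   5.98]), array([-0.2,  0.1, 37.8]), np.float64(37.8))
8 [0.374 0.147 0.194] [0.45 0.09 2.26]
16 [0.381 0.148 0.216] [0.75 0.15 2.17]
24 [0.392 0.15  0.236] [1.04 0.2  2.05]
32 [0.405 0.153 0.255] [1.31 0.26 1.88]
40 [0.421 0.156 0.272] [1.55 0.3  1.67]
48 [0.438 0.159 0.286] [1.77 0.35 1.44]
56 [0.458 0.163 0.298] [1.95 0.38 1.17]
64 [0.479 0.167 0.307] [2.09 0.41 0.89]
72 [0.501 0.171 0.312] [2.19 0.43 0.58]
80 [0.523 0.176 0.315] [2.25 0.44 0.26]
axis*8 [-1.53992808  7.8503899 ]
```

```bash
python3 -m pendant '[[-0.4,0.3,0.4,0,0,1.5,0],[-0.8,0.7,0.8,0,0,2.5,0],[-1,1.1,1,0,0,2.5,0],[-1,1.5,1,0,0,2.5,0],[-1,1.8,1,0,0,2.5,0],[-1,2.1,0.8,0,0,2.5,0],[-1,2.1,0.5,0,0,2.5,0],[-1,2.1,0.3,0,0,2.5,0]]' && python3 -m pendant '[[-1,2.1,0,0,0,2.5,0],[-1,2.1,0,0,0,2.5,0],[-0.9,2.1,0,0,0,2.5,0],[-0.8,2.1,0,0,0,2.5,0],[-0.6,1.8,0,0,0,2.5,0],[-0.3,1.5,0,0,0,2.3,0],[0,1,0,0,0,2,0],[0,0.4,0,0,0,1,0]]' && python3 -m pendant '[[0,0,0,0,0,0,0],[0,0,0,0,0,0,0]]'
python3 - <<'E'
from h import *
p,R=pour(0);print(p,delta(p,R))
E
```

```text
time: 5.4
tool_pos: [0.4397, -0.0275, 0.1647]
ee_rot: [3.139, 0.772, 3.004]
wrist_force: [0.1, -0.1, -3.2]
width: 0.0181
finger_force: 30.0
time: 6.2
tool_pos: [0.4248, 0.1087, 0.1612]
ee_rot: [-3.138, 0.755, -2.967]
wrist_force: [0.4, 0.1, -2.5]
width: 0.0178
finger_force: 30.0
time: 6.4
tool_pos: [0.4254, 0.1076, 0.1625]
ee_rot: [-3.138, 0.757, -2.97]
wrist_force: [-0.5, 0.3, -2.4]
width: 0.0182
finger_force: 30.0
[0.36948846 0.14574939 0.17134315] (array([-5.59,  3.82,  0.89]), array([ 0.4, -1.6,  1.4]), np.float64(2.1))
```

Run:
```python
from h import *
o=robot.get_obs();print(o["joint_positions"])
for lx,lz in((0,.15),(.02,.15),(.02,.18)):
  for th in(0,16):
    p,R=pour(th,lx,lz);print(lx,lz,th,p,delta(p,R))
```

```text
[ 0.06253571 -0.74804441  2.26255334  0.09296054  0.87461609 -1.71000313]
0 0.15 0 [0.39402093 0.15056167 0.17134315] (array([-3.14,  4.3 ,  0.89]), array([ 0.4, -1.6,  1.4]), np.float64(2.1))
0 0.15 16 [0.40602219 0.15291583 0.21567764] (array([-1.94,  4.53,  5.32]), array([-2.4, 14.2,  1.4]), np.float64(14.5))
0.02 0.15 0 [0.4136469  0.15441149 0.17134315] (array([-1.18,  4.68,  0.89]), array([ 0.4, -1.6,  1.4]), np.float64(2.1))
0.02 0.15 16 [0.42564816 0.15676565 0.21567764] (array([0.02, 4.92, 5.32]), array([-2.4, 14.2,  1.4]), np.float64(14.5))
0.02 0.18 0 [0.4136469  0.15441149 0.20134315] (array([-1.18,  4.68,  3.89]), array([ 0.4, -1.6,  1.4]), np.float64(2.1))
0.02 0.18 16 [0.42564816 0.15676565 0.24567764] (array([0.02, 4.92, 8.32]), array([-2.4, 14.2,  1.4]), np.float64(14.5))
```

```bash
python3 -m pendant '[[0,0,1.2,0,0,0,0],[0,0.5,1.8,-0.4,2,0.3,0],[0,0.8,1.3,-0.5,3,0.3,0],[-0.5,0.8,1,-0.5,3,0.3,0],[-0.7,0.8,0.5,-0.5,3,0.3,0],[-0.7,0.7,0,-0.5,3,0.2,0],[-0.6,0.4,0,0,0,0,0],[-0.4,0.2,-0.2,0,0,0,0]]' && python3 -m pendant '[[0,0,0,0,0,0,0],[0,0,0,0,0,0,0]]'
python3 - <<'E'
from h import *
p,R=pour(16,-.01,.15);print(p,delta(p,R),robot.get_obs()["joint_positions"])
pp=p
for th in range(24,81,8):
    q,_=pour(th,-.01,.15);print(th,q.round(3),((q-pp)*100).round(2));pp=q
E
```

```text
time: 7.2
tool_pos: [0.3967, 0.1503, 0.2202]
ee_rot: [3.14, 0.513, -2.947]
wrist_force: [1.1, -0.5, -2.4]
width: 0.017
finger_force: 30.0
time: 7.4
tool_pos: [0.3962, 0.1498, 0.2187]
ee_rot: [3.141, 0.511, -2.947]
wrist_force: [-0.3, 0.0, -2.2]
width: 0.018
finger_force: 30.0
[0.3962092  0.15099092 0.21567764] (array([ 0.01,  0.12, -0.3 ]), array([-0.1,  0.3, -0.1]), np.float64(0.3)) [ 0.24766521 -0.60365627  1.98989404 -0.02638975  1.24503504 -1.51583688]
24 [0.407 0.153 0.236] [1.04 0.2  2.05]
32 [0.42  0.156 0.255] [1.31 0.26 1.88]
40 [0.435 0.159 0.272] [1.55 0.3  1.67]
48 [0.453 0.162 0.286] [1.77 0.35 1.44]
56 [0.472 0.166 0.298] [1.95 0.38 1.17]
64 [0.493 0.17  0.307] [2.09 0.41 0.89]
72 [0.515 0.174 0.312] [2.19 0.43 0.58]
80 [0.538 0.179 0.315] [2.25 0.44 0.26]
```

```bash
python3 -m pendant '[[0.5,0.1,0.8,-0.77,3.93,0,0],[0.5,0.1,1,-0.77,3.93,0,0],[0.65,0.13,0.95,-0.77,3.93,0,0],[0.65,0.13,0.95,-0.77,3.93,0,0],[0.78,0.15,0.85,-0.77,3.93,0,0],[0.78,0.15,0.85,-0.77,3.93,0,0],[0.88,0.17,0.7,-0.77,3.93,0,0],[0.88,0.17,0.7,-0.77,3.93,0,0]]' && python3 -m pendant '[[0.97,0.19,0.6,-0.77,3.93,0,0],[0.97,0.19,0.6,-0.77,3.93,0,0],[1.04,0.2,0.45,-0.77,3.93,0,0],[1.04,0.2,0.45,-0.77,3.93,0,0],[1.1,0.21,0.3,-0.77,3.93,0,0],[1.1,0.21,0.3,-0.77,3.93,0,0],[0,0,0,0,0,0,0],[0,0,0,0,0,0,0]]' && python3 -m pendant '[[0,0,0,0,0,0,0],[0,0,0,0,0,0,0],[0,0,0,0,0,0,0],[0,0,0,0,0,0,0],[0,0,0,0,0,0,0]]'
python3 - <<'E'
from h import *
import cv2
p,R=pour(72,-.01,.15);print(delta(p,R),robot.get_obs()["wrist_force"])
a=imaging.snapshot("top")[140:260,190:310,::-1];b=imaging.snapshot("side")[80:270,240:370,::-1]
a=cv2.resize(a,(400,400),interpolation=cv2.INTER_CUBIC);b=cv2.resize(b,(400,585),interpolation=cv2.INTER_CUBIC)
cv2.imwrite("pics/p1.png",np.hstack([cv2.copyMakeBorder(a,0,185,0,0,cv2.BORDER_CONSTANT),b]))
E
```

```text
time: 8.2
tool_pos: [0.454, 0.1608, 0.2879]
ee_rot: [3.14, -0.048, -2.948]
wrist_force: [-0.1, -0.1, -1.8]
width: 0.0178
finger_force: 30.0
time: 9.0
tool_pos: [0.5158, 0.1728, 0.3131]
ee_rot: [3.139, -0.467, -2.948]
wrist_force: [-0.4, 0.4, -0.5]
width: 0.018
finger_force: 30.0
time: 9.5
tool_pos: [0.5147, 0.1731, 0.3147]
ee_rot: [3.139, -0.467, -2.947]
wrist_force: [0.8, -0.6, -1.1]
width: 0.0181
finger_force: 30.0
(array([ 0.05,  0.13, -0.23]), array([-0.2,  0.2,  0. ]), np.float64(0.3)) [ 0.75524622 -0.62065101 -1.11154921]
```

View pics/p1.png

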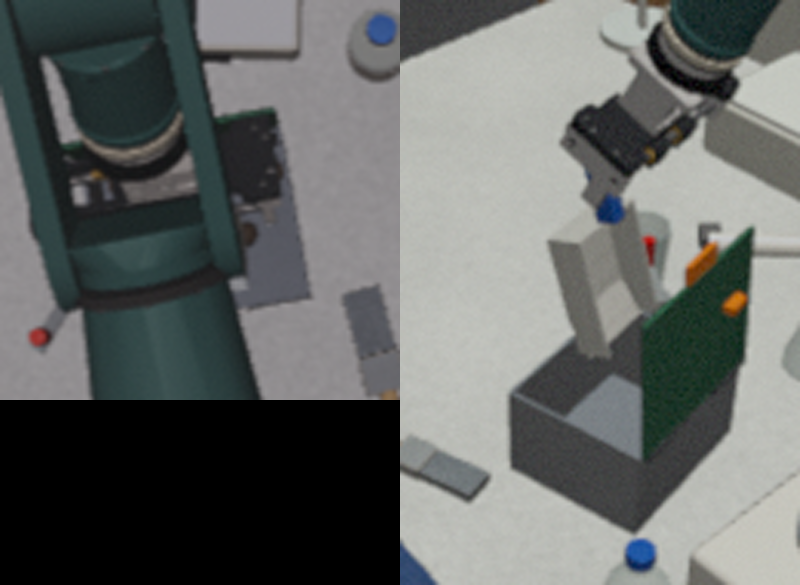

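The tray looks empty (wrist force is down about 1.2 N, which matches five stones), and one stone shows in the bin at (247,235). I'll bring the tray back.

```bash
python3 -m pendant '[[-1.2,-0.2,0.5,1.5,-7.8,0,0],[-1.6,-0.3,0.3,1.5,-7.8,0,0],[-1.6,-0.3,0,1.5,-7.8,0,0],[-1.6,-0.3,0,1.5,-7.8,0,0],[-1.6,-0.3,0,1.5,-7.8,0,0],[-1.6,-0.8,0,1.5,-7.8,0,0],[-1.4,-2,0,1.5,-7.8,0,0],[0,-3,0,0,0,-4,0]]' && python3 -m pendant '[[1,-4,0,0,0,-5,0],[1.5,-4,0,0,0,-5,0],[1.5,-4,-1,0,0,-5,0],[1.5,-4,-2,0,0,-5,0],[1.5,-4,-3,0,0,-5,0],[1.5,-3,-3,0,0,-5,0],[1,-1,-3,0,0,-4,0],[0,0,0,0,0,0,0]]'
python3 - <<'E'
from h import *
import cv2
R=toolR(-.467,45);print(delta(np.array([0.4905,-0.1453,0.0423]),R),robot.get_obs()["joint_positions"])
a=imaging.snapshot("top")[140:260,190:310,::-1];b=imaging.snapshot("side")[160:280,260:380,::-1]
cv2.imwrite("pics/p2.png",cv2.resize(np.hstack([a,b]),(800,400),interpolation=cv2.INTER_CUBIC))
E
```

```text
time: 10.4
tool_pos: [0.4022, 0.1009, 0.3187]
ee_rot: [-3.14, 0.502, -3.016]
wrist_force: [1.0, -0.5, -1.1]
width: 0.0179
finger_force: 30.0
time: 11.2
tool_pos: [0.5004, -0.1368, 0.196]
ee_rot: [-3.138, 0.489, 2.673]
wrist_force: [-0.9, -0.1, -1.7]
width: 0.018
finger_force: 30.0
(array([ -0.99,  -0.85, -15.37]), array([ -7.5, -15.3,   0.2]), np.float64(17.0)) [-0.33104811 -0.32473927  1.8587218  -0.07609762  1.12448772 -1.41594754]
```

View pics/p2.png

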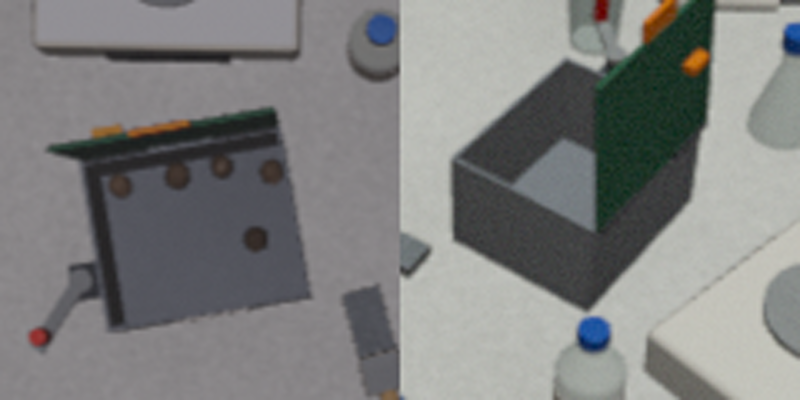

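All five stones lie in the bin: four along the hinge side and one at (256,238). Now I'll set the tray down.

```bash
python3 -m pendant '[[-0.3,-0.3,-2,-2.5,-5.1,0,0],[-0.3,-0.3,-2.5,-2.5,-5.1,0,0],[-0.3,-0.2,-2.5,-2.5,-5.1,0,0],[0,0,-2.5,0,0,0,0],[0,0,-2.5,0,0,0,0],[0,0,-1.5,0,0,0,0],[0,0,-0.7,0,0,0,0],[0,0,0,0,0,0,0]]'
python3 - <<'E'
from h import *
R=toolR(-.467,45);print(delta(np.array([0.4905,-0.1453,0.0423]),R))
E
```

```text
time: 12.1
tool_pos: [0.4948, -0.1451, 0.0626]
ee_rot: [3.138, 0.801, 2.67]
wrist_force: [-1.4, -0.4, -1.3]
width: 0.0175
finger_force: 30.0
(array([-0.43, -0.02, -2.03]), array([0.3, 0.9, 0.1]), np.float64(0.9))
```

```bash
python3 -m pendant '[[0,0,-0.7,0.3,0.9,0,0],[0,0,-0.6,0,0,0,0],[0,0,-0.4,0,0,0,0],[0,0,0,0,0,0,0]]' && python3 -m pendant '[[0,0,-0.2,0,0,0,0],[0,0,-0.1,0,0,0,0],[0,0,0,0,0,0,0]]'
```

```text
time: 12.5
tool_pos: [0.4944, -0.1453, 0.0443]
ee_rot: [-3.141, 0.783, 2.672]
wrist_force: [0.1, 0.4, -0.9]
width: 0.0178
finger_force: 30.0
time: 12.8
tool_pos: [0.4956, -0.1456, 0.0432]
ee_rot: [3.141, 0.787, 2.672]
wrist_force: [-0.7, -0.2, 2.2]
width: 0.0179
finger_force: 30.0
```

```bash
python3 -m pendant '[[0,0,0,0,0,0,0.5],[0,0,0,0,0,0,0.5],[0,0,0,0,0,0,0.5],[-0.6,0.3,0.7,0,0,0,0.5],[-1.5,0.8,1.6,0,0,0,0.5],[-2,1,2.2,0,0,0,0.5],[-2,1,3,0,0,0,0.5],[0,0,4,0,0,0,0.5]]' && python3 -m pendant '[[0,0,4,0,0,0,0],[0,0,4,0,0,0,0],[0,0,4,0,0,0,0],[0,0,3,0,0,0,0]]'
python3 - <<'E'
from h import *
import cv2
a=imaging.snapshot("top")
cv2.imwrite("pics/topfull2.png",a[:,:,::-1])
f=lambda x,y:(190+(x+.5)/3.333-.5,140+(y+.5)/3.333-.5)
for uv in((48,150),(275,110)):
  w=back("top",f(*uv),.27);d=w[:2]-BIN;c,s=np.cos(BY),np.sin(BY);print("lid corner bin xy",c*d[0]+s*d[1],-s*d[0]+c*d[1])
R=toolR(BY,0)
for x,tz in((.03,.33),(.135,.33),(.135,.255)):
  p=binpt(x,0,tz+.011);print(x,p.round(3),delta(p,R))
def tip(phi,r=.15,off=.006):
  return binpt(.08-r*np.cos(phi)+(off)*np.sin(phi),0,.1105+r*np.sin(phi)+off*np.cos(phi)+.011)
for d in range(90,-1,-10): print(d,tip(np.radians(d)).round(3))
E
```

```text
time: 13.6
tool_pos: [0.4301, -0.1127, 0.1536]
ee_rot: [-3.141, 0.778, 2.673]
wrist_force: [0.8, -0.1, 0.5]
width: 0.0472
finger_force: 0.0
time: 14.0
tool_pos: [0.4334, -0.1142, 0.3097]
ee_rot: [3.141, 0.787, 2.672]
wrist_force: [0.6, 0.2, -0.0]
width: 0.0187
finger_force: 0.0
lid corner bin xy 0.07034086176310621 0.09445258164270372
lid corner bin xy 0.07042062948307382 -0.09342688867012985
0.03 [0.584 0.188 0.341] (array([14.92, 30.27,  2.43]), array([ 6.3, 46. , 36. ]), np.float64(58.8))
0.135 [0.687 0.208 0.341] (array([25.22, 32.29,  2.43]), array([ 6.3, 46. , 36. ]), np.float64(58.8))
0.135 [0.687 0.208 0.266] (array([25.22, 32.29, -5.07]), array([ 6.3, 46. , 36. ]), np.float64(58.8))
90 [0.639 0.199 0.272]
80 [0.614 0.194 0.27 ]
70 [0.588 0.189 0.265]
60 [0.565 0.184 0.254]
50 [0.543 0.18  0.24 ]
40 [0.524 0.176 0.223]
30 [0.509 0.173 0.202]
20 [0.497 0.171 0.178]
10 [0.489 0.169 0.153]
0 [0.486 0.169 0.128]
```

```bash
python3 -m pendant '[[1.8,3.7,1.5,0.8,5.7,4.5,0],[1.9,3.8,1.5,0.8,5.75,4.5,0],[1.9,3.8,1,0.8,5.75,4.5,0],[1.9,3.8,0,0.8,5.75,4.5,0],[1.9,3.8,0,0.8,5.75,4.5,0],[1.9,3.8,0,0.8,5.75,4.5,0],[1.9,3.8,0,0.8,5.75,4.5,0],[1.9,3.8,0,0.8,5.75,4.5,0]]' && python3 -m pendant '[[2.6,0.5,0,0,0,0,0],[2.6,0.5,0,0,0,0,0],[2.6,0.5,0,0,0,0,0],[2.5,0.5,0,0,0,0,0],[0,0,0,0,0,0,0],[0,0,0,0,0,0,0]]'
python3 - <<'E'
from h import *
R=toolR(BY,0)
print(delta(binpt(.135,0,.266),R),robot.get_obs()["joint_positions"])
E
```

```text
time: 14.85
tool_pos: [0.5849, 0.1903, 0.3461]
ee_rot: [3.14, -0.016, -2.944]
wrist_force: [1.8, -1.2, 0.8]
width: 0.0005
finger_force: 0.0
time: 15.45
tool_pos: [0.6873, 0.2087, 0.3441]
ee_rot: [3.141, -0.016, -2.947]
wrist_force: [0.3, -0.5, 0.6]
width: 0.0005
finger_force: 0.0
(array([-0.01, -0.06, -7.81]), array([ 0.1, -0.9, -0. ]), np.float64(0.9)) [ 2.15435184e-01  5.46878895e-01  5.31489996e-01  1.22082206e-03
  2.07923617e+00 -1.54890348e+00]
```

```bash
python3 -m pendant '[[0,0,-3.5,0,-0.9,0,0],[0,0,-4,0,0,0,0],[-1.5,-0.3,0,0,0,0,0],[-1.2,-0.2,0,0,0,0,0],[-1,-0.2,0,0,0,0,0],[-1,-0.2,0,0,0,0,0],[-1.2,-0.25,-0.1,0,0,0,0],[-1.2,-0.25,-0.1,0,0,0,0]]' && python3 -m pendant '[[-1.3,-0.25,-0.25,0,0,0,0],[-1.3,-0.25,-0.25,0,0,0,0],[-1.15,-0.25,-0.55,0,0,0,0],[-1.15,-0.25,-0.55,0,0,0,0],[-1.1,-0.2,-0.7,0,0,0,0],[-1.1,-0.2,-0.7,0,0,0,0],[-0.95,-0.2,-0.85,0,0,0,0],[-0.95,-0.2,-0.85,0,0,0,0]]'
python3 - <<'E'
from h import *
print(delta(binpt(.08-.15*np.cos(.7)+.004,0,.1105+.15*np.sin(.7)+.016),toolR(BY,0)))
E
```

```text
time: 16.25
tool_pos: [0.6148, 0.1948, 0.2714]
ee_rot: [-3.14, 0.008, -2.947]
wrist_force: [2.0, 0.5, -0.8]
width: 0.0007
finger_force: 0.8
time: 17.05
tool_pos: [0.5248, 0.1766, 0.224]
ee_rot: [-3.14, 0.007, -2.947]
wrist_force: [0.8, -0.1, 0.8]
width: 0.0003
finger_force: 0.4
(array([-0.01, -0.04, -0.08]), array([ 0. ,  0.4, -0. ]), np.float64(0.4))
```

```bash
python3 -m pendant '[[-0.75,-0.15,-1.05,0,0,0,0],[-0.75,-0.15,-1.05,0,0,0,0],[-0.6,-0.1,-1.2,0,0,0,0],[-0.6,-0.1,-1.2,0,0,0,0],[-0.4,-0.1,-1.25,0,0,0,0],[-0.4,-0.1,-1.25,0,0,0,0],[-0.15,0,-1.2,0,0,0,0],[0,0,0,0,0,0,0]]'
python3 - <<'E'
from h import *
import cv2
a=imaging.snapshot("side")[120:300,200:400,::-1]
cv2.imwrite("pics/l1.png",cv2.resize(a,(600,540),interpolation=cv2.INTER_CUBIC))
E
```

```text
time: 17.85
tool_pos: [0.4882, 0.1694, 0.1382]
ee_rot: [-3.139, -0.0, -2.947]
wrist_force: [0.5, 0.5, 0.3]
width: 0.0006
finger_force: 0.0
```

View pics/l1.png

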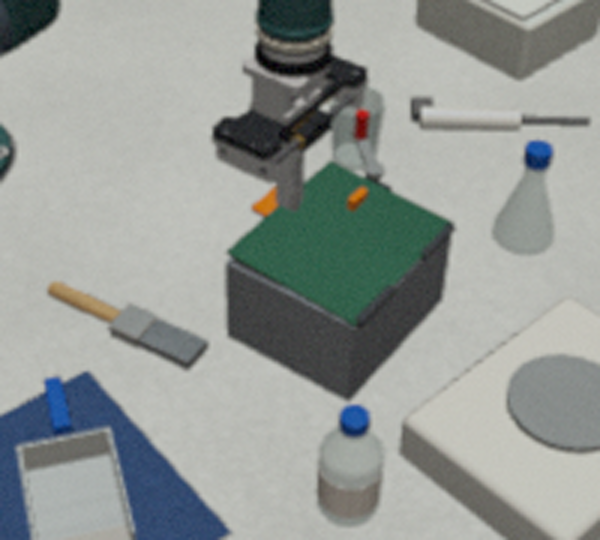

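The lid is down to about 4° from shut, with the fingertips on it at (290,205). The tray stands on the mat. Now I'll press the lid home.

```bash
python3 -m pendant '[[0,0,-0.5,0,0,0,0],[0,0,-0.4,0,0,0,0],[0,0,-0.2,0,0,0,0],[0,0,0,0,0,0,0]]' && python3 -m pendant '[[0,0,-0.2,0,0,0,0],[0,0,0,0,0,0,0]]'
```

```text
time: 18.3
tool_pos: [0.4899, 0.1697, 0.1291]
ee_rot: [-3.139, 0.003, -2.947]
wrist_force: [-0.8, -0.9, 0.4]
width: 0.0005
finger_force: 0.0
time: 18.5
tool_pos: [0.4901, 0.1698, 0.1277]
ee_rot: [-3.139, 0.004, -2.947]
wrist_force: [-0.3, 0.0, 1.4]
width: 0.0006
finger_force: 0.7
```

```bash
python3 -m pendant '[[0,0,-0.2,0,0,0,0],[0,0,0,0,0,0,0]]' && python3 -m pendant '[[0,0,-0.2,0,0,0,0],[0,0,0,0,0,0,0]]' && python3 -m pendant '[[0,0,-0.2,0,0,0,0],[0,0,0,0,0,0,0]]'
```

```text
time: 18.7
tool_pos: [0.4902, 0.1698, 0.1277]
ee_rot: [-3.139, 0.005, -2.947]
wrist_force: [-2.2, -1.3, 7.8]
width: 0.0004
finger_force: 4.1
time: 18.9
tool_pos: [0.4902, 0.1698, 0.1276]
ee_rot: [-3.139, 0.006, -2.947]
wrist_force: [-5.8, -1.5, 14.2]
width: -0.0001
finger_force: 7.5
time: 19.1
tool_pos: [0.4902, 0.1699, 0.1275]
ee_rot: [-3.139, 0.007, -2.947]
wrist_force: [-8.7, -2.0, 21.6]
width: 0.0006
finger_force: 11.0
```

The lid is firmly shut (22 N with no further travel). Next is the latch.

Run:
```python
from h import *
P=binpt(-.03,.109,.16);K=back("top",T(44,307),.16);print(P,K,np.linalg.norm(K-P))
d=K-P;az=np.arctan2(d[1],d[0]);th0=(BY-np.pi/2-az)%(2*np.pi);print("theta",th0)
R=toolR(BY,0);z=.147
def k(th,):a=BY-np.pi/2-th;return np.array([P[0]+.06*np.cos(a),P[1]+.06*np.sin(a),z])
pp=k(th0);print(delta(pp,R))
for d in np.linspace(th0,0,14)[1:]:
  q=k(d);print(round(d,2),q.round(3),((q-pp)*100).round(2));pp=q
```

```text
[0.50437952 0.28328683 0.16      ] [0.45306168 0.31335142 0.16      ] 0.05947604713008442
theta 2.294446832070636
(array([-3.76, 14.38,  1.95]), array([ 0.1,  0.4, -0. ]), np.float64(0.4))
2.12 [0.448 0.304 0.147] [-0.45 -0.96  0.  ]
1.94 [0.445 0.294 0.147] [-0.28 -1.02  0.  ]
1.76 [0.444 0.283 0.147] [-0.09 -1.05  0.  ]
1.59 [0.445 0.273 0.147] [ 0.09 -1.05  0.  ]
1.41 [0.448 0.263 0.147] [ 0.28 -1.02  0.  ]
1.24 [0.453 0.253 0.147] [ 0.45 -0.96  0.  ]
1.06 [0.459 0.244 0.147] [ 0.61 -0.86  0.  ]
0.88 [0.466 0.237 0.147] [ 0.75 -0.74  0.  ]
0.71 [0.475 0.231 0.147] [ 0.87 -0.6   0.  ]
0.53 [0.485 0.227 0.147] [ 0.96 -0.44  0.  ]
0.35 [0.495 0.224 0.147] [ 1.03 -0.26  0.  ]
0.18 [0.505 0.223 0.147] [ 1.05 -0.08  0.  ]
0.0 [0.516 0.224 0.147] [1.05 0.11 0.  ]
```

```bash
python3 -m pendant '[[0,0,3,0,0,0,0.6],[0,0,4,0,0,0,0.6],[-0.6,2.4,1,0,0,0,0.6],[-0.7,2.4,0,0,0,0,0.6],[-0.6,2.4,0,0,0,0,0.6],[-0.6,2.4,0,0,0,0,0.6],[-0.6,2.4,0,0,0,0,0.6],[-0.6,2.4,0,0,0,0,0.6]]' && python3 -m pendant '[[0,0,0,0,0,0,0.6],[0,0,0,0,0,0,0.6]]'
python3 - <<'E'
from h import *
print(delta(np.array([.4526,.3136,.147]),toolR(BY,0)))
E
```

```text
time: 19.9
tool_pos: [0.4524, 0.3147, 0.2013]
ee_rot: [-3.139, 0.003, -2.947]
wrist_force: [-0.1, 0.1, -0.6]
width: 0.0561
finger_force: 0.0
time: 20.1
tool_pos: [0.4527, 0.3137, 0.2012]
ee_rot: [-3.139, 0.003, -2.946]
wrist_force: [0.0, 0.2, 0.2]
width: 0.0565
finger_force: 0.0
(array([-0.01, -0.01, -5.42]), array([ 0.1,  0.2, -0.1]), np.float64(0.3))
```

```bash
python3 -m pendant '[[0,0,-2,0,0,0,0.6],[0,0,-2,0,0,0,0.6],[0,0,-1.4,0,0,0,0.6],[0,0,0,0,0,0,0],[0,0,0,0,0,0,0],[0,0,0,0,0,0,0],[0,0,0,0,0,0,0],[0,0,0,0,0,0,0]]'
```

```text
time: 20.9
tool_pos: [0.4533, 0.314, 0.1485]
ee_rot: [-3.14, 0.005, -2.947]
wrist_force: [-0.6, -0.1, -0.5]
width: 0.0197
finger_force: 0.0
```

```bash
python3 -m pendant '[[0,0,0,0,0,0,0],[0,0,0,0,0,0,0],[-0.45,-0.96,0,0,0,0,0],[-0.28,-1.02,0,0,0,0,0],[-0.09,-1.05,0,0,0,0,0]]' && python3 -m pendant '[[0.09,-1.05,0,0,0,0,0],[0.28,-1.02,0,0,0,0,0],[0.45,-0.96,0,0,0,0,0],[0.61,-0.86,0,0,0,0,0],[0,0,0,0,0,0,0]]'
```

```text
time: 21.4
tool_pos: [0.4413, 0.2869, 0.1482]
ee_rot: [3.135, -0.001, -2.943]
wrist_force: [-11.1, 8.8, 5.5]
width: 0.0152
finger_force: 30.0
time: 21.9
tool_pos: [0.4587, 0.2446, 0.1483]
ee_rot: [-3.14, 0.003, -2.947]
wrist_force: [-4.4, 0.8, 5.3]
width: 0.0152
finger_force: 30.0
```

```bash
python3 -m pendant '[[0.75,-0.74,0,0,0,0,0],[0.87,-0.6,0,0,0,0,0],[0.96,-0.44,0,0,0,0,0],[1.03,-0.26,0,0,0,0,0],[0,0,0,0,0,0,0]]' && python3 -m pendant '[[1.05,-0.08,0,0,0,0,0],[0.8,0.08,0,0,0,0,0],[0.3,0.03,0,0,0,0,0],[0,0,0,0,0,0,0]]'  && python3 -m pendant '[[0.3,0.05,0,0,0,0,0],[0,0,0,0,0,0,0]]'
python3 - <<'E'
from h import *
import cv2
a=imaging.snapshot("top")[160:260,190:400,::-1]
cv2.imwrite("pics/t9.png",cv2.resize(a,None,fx=3.8,fy=3.8,interpolation=cv2.INTER_CUBIC))
E
```

```text
time: 22.4
tool_pos: [0.4954, 0.2256, 0.1485]
ee_rot: [3.141, 0.004, -2.946]
wrist_force: [-3.1, 3.3, 5.5]
width: 0.0152
finger_force: 30.0
time: 22.8
tool_pos: [0.5165, 0.2257, 0.1485]
ee_rot: [-3.141, 0.004, -2.947]
wrist_force: [-2.4, 2.5, 5.4]
width: 0.0153
finger_force: 30.0
time: 23.0
tool_pos: [0.5187, 0.2261, 0.1485]
ee_rot: [-3.141, 0.002, -2.946]
wrist_force: [-4.2, 3.8, 6.0]
width: 0.015
finger_force: 30.0
```

```bash
python3 -m pendant '[[0.3,0.05,0,0,0,0,0],[0,0,0,0,0,0,0]]' && python3 -m pendant '[[0.3,0.06,0,0,0,0,0],[0,0,0,0,0,0,0]]'
```

```text
time: 23.25
tool_pos: [0.5207, 0.2264, 0.1484]
ee_rot: [-3.141, -0.0, -2.946]
wrist_force: [-6.6, 2.0, 7.6]
width: 0.0152
finger_force: 30.0
time: 23.45
tool_pos: [0.5209, 0.2265, 0.1483]
ee_rot: [-3.141, -0.007, -2.946]
wrist_force: [-14.2, 0.2, 10.4]
width: 0.0152
finger_force: 30.0
```

Motion has stopped and the force is rising, so the latch is at its stop. I'll release, clear up, and take a final look.

```bash
python3 -m pendant '[[-0.3,0,0,0,0,0,0.4],[0,0,0,0,0,0,0.4],[0,0,0,0,0,0,0.4],[0,0,0,0,0,0,0.4],[0,0,1,0,0,0,0.4],[0,0,3,0,0,0,0.4],[0,0,4,0,0,0,0.4],[0,0,4,0,0,0,0.4]]' && python3 -m pendant '[[-4,0,4,0,0,0,0.4],[-4,0,4,0,0,0,0.4],[-4,4,0,0,0,0,0.4],[-4,4,0,0,0,0,0.4],[0,4,0,0,0,0,0.4],[0,4,0,0,0,0,0.4],[0,4,0,0,0,0,0.4],[0,0,0,0,0,0,0.4]]'
python3 - <<'E'
from h import *
import cv2
a=imaging.snapshot("top")[150:260,190:400,::-1];b=imaging.snapshot("side")[150:345,165:380,::-1]
a=cv2.resize(a,(420,220),interpolation=cv2.INTER_CUBIC)
c=cv2.resize(imaging.snapshot("top")[160:240,190:290,::-1],(420,336),interpolation=cv2.INTER_CUBIC)
b=cv2.resize(b,(380,345),interpolation=cv2.INTER_CUBIC)
cv2.imwrite("pics/end.png",np.hstack([np.vstack([a,c]),cv2.copyMakeBorder(b,0,211,0,0,cv2.BORDER_CONSTANT)]))
E
```

```text
time: 24.25
tool_pos: [0.5224, 0.2258, 0.269]
ee_rot: [-3.139, 0.003, -2.948]
wrist_force: [-0.1, 0.2, -0.2]
width: 0.0381
finger_force: 0.0
time: 25.05
tool_pos: [0.3805, 0.4203, 0.3366]
ee_rot: [-3.139, 0.001, -2.943]
wrist_force: [-0.2, -0.1, -1.1]
width: 0.0377
finger_force: 0.0
```

View pics/end.png

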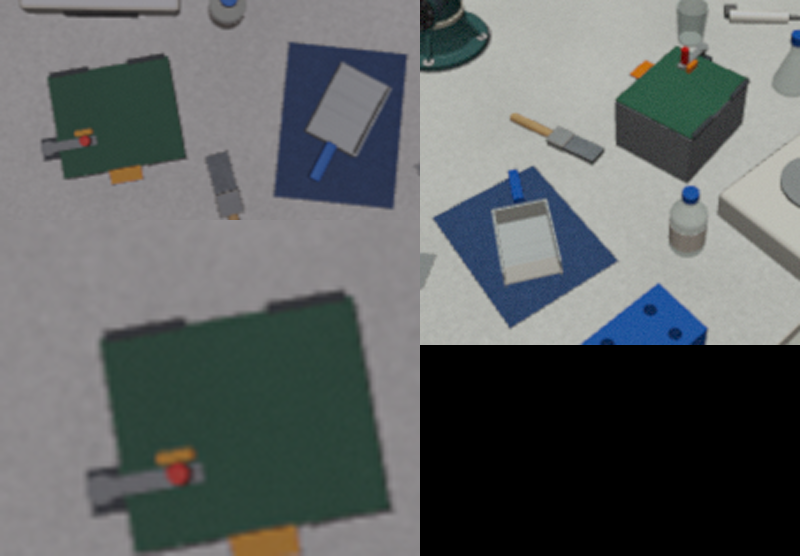

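The picture shows the lid flat, the latch bar across it against the lug (knob at (178,475)), and the empty tray flat on the mat. The tools beside it are where they were.

```bash
python3 -c "
from bench import robot
print(robot.close_job())"
```

```text
the job is handed in; nothing more can be done
None
```

The job is handed in at about 25 s of the 72 s allowed; the pictures show all five stones in the bin, the lid shut, the latch against its stop and the empty tray upright on the mat, but the hand-in returned no verdict.

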